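# Complete the cleaning rack and hold the cleaner's sprung lid at its mark

### The arm

A 6-joint arm with a two-finger parallel gripper is mounted at the origin on the work surface. World frame = base frame: x ahead of the robot, y to its left, z up, the work surface at z = 0. Lengths are in m, angles in degrees, forces in N, time in s.
With the tool pointing down it reaches from about 0.35 to 0.875 m from the base axis. Payload 4.2 kg.
Tool frame: the origin (TCP) lies midway between the tips of the shut fingers; the grasp point (between the pads) lies 19 mm behind it (r.pinch_z is the distance from the TCP to the grasp point, in m); z points along the fingers, y is the line along which they close (so a half turn about z gives the same grasp; the last joint's range is limited). The gripper opens to 87 mm and grips with 3 to 60 N. Pads are 19 mm wide; open, the fingers measure 117 mm over their backs; the gripper's body (75 mm by 190 mm) begins 51 mm behind the grasp point.
Start: joints at [-56.86, 22.042, 0.453, 0, -68.411, -14.817], TCP at [0.197, -0.593, 0.223] pointing down, gripper open.
Joint ranges: [-179.83, 179.83], [-69.29, 118.12], [-61.27, 80.66], [-181.25, 117.63], [-171.15, -9.14], [-177.46, 177.46]. Speed limits (degrees/s): [159.86, 159.86, 180, 180, 180, 180].

### API

Orientations are given as a 3x3 rotation matrix whose columns are the frame's x, y, z axes.
In Python, from station import r, imaging, models gives the robot as it stands. The module is installed in compiled form; this text tells all that it offers.
- The arm moves only by the tool apply_moves, never from a script. Its argument "moves" is a list of rows, each a list of 2 entries, a list of its own where there are three numbers: the shift along the tool's x, y, z in m, then the turn about the tool's z in degrees. A call has 1 to 5 rows; each row shifts and turns the commanded pose from where the row before left it, along the tool's axes as they then stand; what a row does not reach is not made up. A row lasts 1/12 s, in which the tool goes at most 41.7 mm and 7.16 degrees, less where a joint would pass 70% of its speed; a pose out of reach is approached as far as the arm can. A call is refused whole if a number of a shift passes 0.0417 or a number of a turn 7.16, either way. A call with a gripper value outside its range is refused whole. "hand" is the finger opening in m, from 0 to 0.087, set as the call begins (left out, the last holds). The fingers move at their own pace and stop on an object; the grip force is fixed at half the most. Time passes only in rows, so rows that do not move let the fingers close. It gives the time, the measured TCP pose, the force, the opening and the grip force at its end, in the units of the state.
- r.sense(): the state, without advancing time (a new reading comes with each control period).
- imaging.capture(name): name is "scene" or "top"; returns a dict with "frame" (480x640x3 uint8, blue, green, red), "intrinsics" (3x3 intrinsics, pixels), "dist" ([k1, k2, p1, p2, k3] as OpenCV has them; the pictures are not rectified), "eye" and "orientation" of the camera in the world. Camera axes: x right, y down, z forward; pixel columns grow to the right and rows downward; lengths in m; the calibration is good to about 2 mm. A picture is of the moment at which its call begins. There is no depth.
- r.finish_job(): hands the job in; it is judged then, once.
Trained networks look in a picture, given as the dict that the camera call returned (one of the last four; its "shot" number tells which), for a name from the list of things; names that differ only in an ending like _2 or _b are one class to them, and where a whole thing is asked for, a point or a joint stands for the part that bears it (a point fixed in the world has none). Each returns a list of dicts, best first, with "confidence" (0 to 1); they miss things now and then, are a little off and sometimes report something else, mostly with a low value. They report only what shows in the picture. A call takes as long as a camera call. They do not tell look-alikes from the thing itself.
- models.cut_out(picture, target): "region" (480x640 bool, what is visible of it) and "extent" ([left, top, width, height] as shares, 0 to 1, of the picture: columns of its width, rows of its height, round what is visible of it).
- models.place_of(picture, target): "at" ([column, row] as shares, 0 to 1, of the picture: columns of its width, rows of its height: a listed point, or the origin of a listed thing).
The state is a dict: "time_s": time; "joints": joint angles; "joint_velocities": joint speeds; "effort": joint torques, N m; "tcp_pos": TCP position; "ee_rot": TCP orientation; "wrist_force": force on the tool from outside, world axes, zero at the start; "moment": the same for the moment, N m; "gripper_width": opening from 0.0 (shut) to 1.0 (fully open); "gripper_force": force on a finger pad.
Only numpy, scipy, OpenCV 4.12 (cv2) and the standard library are available. Lean on these libraries where they do the work, as an engineer would, in place of code of your own. Each camera call takes 0.05 s, during which the arm holds its last target. There are 200 camera calls.

### The job

Help the goldsmith across the bench load the ultrasonic cleaner: of the four loose napkin rings find the one that matches the two already on the steel rack, in width and in height, and slip it all the way down over the rack's empty post and let go of it. Then take the cleaner's sprung lid by its handle, raise it to the long mark on its quadrant, 40 degrees open, and keep holding it there so that the rack can be lowered in: you finish still holding the lid by its handle at the mark. Leave the other rings and everything else on the bench where they are.

Things in the scene. Friction and masses are not known exactly. Their poses are not given: they have to be found in the camera images.
- ring: the matching silver napkin ring, lying about as one of four on the bench: a plain open tube, outer diameter 48, height 34, wall 2.5 (bore 43), about 45 g; stands on its rim; origin at the centre of its underside, z is the tube's axis. Its place among the four changes.
- rack: fixed stainless rack: base plate 58 (its x) by 196 (its y), top 12 above the bench; three posts of diameter 12, tops 58 above the bench, in a row at y -62, 0 and +62. Rings like ring stand at -62 and 0; the post at +62 is empty. Wire hangers 80 high at both ends, 95 to 116 from the middle in y. Origin at the centre of its underside.
- rack_post (a point): foot of the empty post, on its axis, on the top of the rack's base plate (12 above the bench)
- cleaner: fixed ultrasonic cleaner: steel housing 170 (its x) by 240 (its y), 150 high, under a sprung steel lid hinged on the -x side (nearest the robot); the free edge with the handle is on the +x side. Origin at the centre of the underside.
- lid (a joint): opening angle of the lid in rad: 0 closed, grows as the free edge rises, stop at 1.3; the long mark is at 0.698 (40 degrees), where the line on the lid's edge lies along the mark. A spring hinge always pulls it shut: at the handle it takes about 4 N to start it and about 6 N at the mark.
- lid_handle (a point): middle of the bar of the lid's handle: round black bar of diameter 12, parallel to the hinge (cleaner's y), 88 clear between its two end posts, 25 clear beneath it over the lid's sheet. It lies 148 from the hinge axis along the lid and 36 square to it. The bar may turn in the fingers as the lid swings.
- mark (a point): outer end of the long black mark at 40 degrees on the upright aluminium quadrant at the cleaner's +y end (a like one at the -y end): 78 from the hinge axis, 127 from the middle. Short marks every 10 degrees, radius 72.
- lid_hinge (a point): middle of the hinge axis, which runs along the cleaner's y, 157 above the bench
- ring_small: look-alike silver napkin ring, too narrow: outer diameter 38, height 34, wall 2.5. leave it; origin at the centre of its underside
- ring_large: look-alike silver napkin ring, too wide: outer diameter 58, height 34, wall 2.5. leave it; origin at the centre of its underside
- ring_short: look-alike silver napkin ring, too low: outer diameter 48, height only 20, wall 2.5. leave it; origin at the centre of its underside
- bur_stand: bystander: round wooden bur stand with small steel burs on top, diameter 44, 65 high over the burs; stands upright; origin at the centre of its underside
- ring_clamp: bystander: wooden hand clamp lying flat, 104 x 34 x 26; origin at the centre of its underside
- calipers: bystander: brass dividing calipers lying flat, about 140 long, up to 35 wide, 7 thick; origin at the centre of its underside
- paste_tin: bystander: low round steel tin, diameter 54, 35 high; origin at the centre of its underside
Mind the look-alikes: they are no part of the job. What is shaped like the ring but blue or yellow is not meant. What is shaped like the rack but green is not meant.

How it is judged:
By the outcome, as a careful person would: the job done as asked, in the order asked, and still so for the second after the job is handed in, while the arm keeps its last pose, push and grip.
It also fails if it takes over 48 s, if anything falls off the work surface, if the arm or the gripper's body presses on something with over 40 N, if the wrist force passes 120 N, or if a joint passes its speed limit or range.

## Working session

There is one attempt and no reset: what is moved stays moved. The work goes in short steps, Python scripts to look and compute and a tool call to move; the robot and the scene stay as the last step left them, time stands still between calls to the robot, and variables do not carry over. Pictures are saved under pics/ and viewed, at most 10 in all, crops included, and the job is handed in when it is done.

Besides the shell and the picture viewer there is one more tool, called as name(argument=value, ...) on one line, values as JSON. apply_moves: Moves the arm, as the interface text tells. Its arguments: {"type":"object","properties":{"moves":{"type":"array"},"hand":{"type":"number"}},"required":["moves"]}

```bash
mkdir -p pics; cat > h.py <<'E'
import numpy as np, cv2
from station import r, imaging, models
def ray(p,uv):
    q=cv2.undistortPoints(np.array([[uv]],float),np.array(p["intrinsics"]),np.array(p["dist"]))[0,0]
    return np.array(p["eye"]),np.array(p["orientation"])@np.array([q[0],q[1],1])
def onz(p,uv,z):
    e,d=ray(p,uv); return e+d*(z-e[2])/d[2]
def proj(p,X):
    R=np.array(p["orientation"]).T; e=np.array(p["eye"])
    return cv2.projectPoints(np.array(X,float).reshape(-1,3),cv2.Rodrigues(R)[0],-R@e,np.array(p["intrinsics"]),np.array(p["dist"]))[0][:,0]
def at(d): return np.array(d["at"])*[640,480]
def tri(ps,uvs):
    A=np.zeros((3,3));b=np.zeros(3)
    for p,u in zip(ps,uvs):
        e,d=ray(p,u);d/=np.linalg.norm(d);M=np.eye(3)-np.outer(d,d);A+=M;b+=M@e
    return np.linalg.solve(A,b)
E
python3 - <<'E'
from h import *
s=r.sense();print({k:np.round(v,3).tolist() for k,v in s.items()})
for n in("scene","top"):
    p=imaging.capture(n);cv2.imwrite(f"pics/{n}0.png",p["frame"]);print(n,np.round(p["eye"],3),np.round(p["orientation"],2).tolist())
    for t in"ring rack rack_post cleaner lid_handle mark lid_hinge".split():
        for d in models.place_of(p,t)[:6]:
            u=at(d);print(t,u.round(1),round(d["confidence"],2),onz(p,u,{"rack_post":.012,"lid_handle":.193,"lid_hinge":.157,"mark":.2}.get(t,0)).round(4))
E
```

```text
{'time_s': 0.0, 'joints': [-56.86, 22.088, 0.38, -0.03, -68.412, -14.817], 'joint_velocities': [-0.043, -0.048, -0.02, -0.067, 0.015, -0.065], 'effort': [-0.0, -39.066, 18.741, 4.22, 0.011, -0.0], 'tcp_pos': [0.196, -0.593, 0.221], 'ee_rot': [[-0.949, -0.314, -0.001], [-0.314, 0.949, 0.002], [0.0, 0.002, -1.0]], 'wrist_force': [0.019, 0.434, 0.636], 'moment': [-0.035, 0.005, 0.004], 'gripper_force': 0.0, 'gripper_width': 1.001}
scene [1.238 0.377 0.943] [[-0.38, 0.66, -0.64], [0.93, 0.27, -0.26], [0.0, -0.7, -0.72]]
ring [200.3 307. ] 0.93 [ 0.6688 -0.1111  0.    ]
ring [279.7 301.4] 0.92 [0.5964 0.0282 0.    ]
ring [243.9 280. ] 0.82 [ 0.5743 -0.0635 -0.    ]
rack [343.2 259.1] 0.95 [ 0.442   0.1055 -0.    ]
rack [438.4 217.5] 0.78 [0.2401 0.2611 0.    ]
rack_post [466.  221.1] 0.87 [0.2405 0.3225 0.012 ]
rack_post [374.4 260.1] 0.82 [0.4298 0.1706 0.012 ]
cleaner [172.7 230.5] 0.84 [ 0.5075 -0.2761  0.    ]
cleaner [218.5 165.5] 0.7 [ 0.2687 -0.2934  0.    ]
lid_handle [140.3 181. ] 0.85 [ 0.5661 -0.2718  0.193 ]
lid_handle [182.3 153.5] 0.37 [ 0.4617 -0.2425  0.193 ]
mark [219.2 165.5] 0.76 [ 0.4737 -0.15    0.2   ]
lid_hinge [184.  153.9] 0.94 [ 0.4242 -0.2682  0.157 ]
top [0.304 0.097 1.218] [[0.03, -0.98, 0.18], [-1.0, -0.03, -0.03], [0.04, -0.18, -0.98]]
ring [386.1 196.2] 0.66 [ 0.6706 -0.105   0.    ]
ring [328.1 224.3] 0.51 [0.5963 0.0325 0.    ]
ring [363.  237.8] 0.48 [ 0.5667 -0.0508  0.    ]
rack [292.9 289.7] 0.78 [0.4383 0.1101 0.    ]
rack [226.1 375.1] 0.6 [0.2424 0.2519 0.    ]
rack_post [192.8 373.1] 0.95 [0.2456 0.3234 0.012 ]
rack_post [268. 292.] 0.82 [0.4299 0.1664 0.012 ]
lid_handle [193.7 228.7] 0.7 [0.5312 0.3072 0.193 ]
lid_handle [479.8 224.2] 0.59 [ 0.5615 -0.2625  0.193 ]
mark [420.3 263.7] 0.89 [ 0.4757 -0.1401  0.2   ]
mark [347.7 160.7] 0.6 [0.682  0.0066 0.2   ]
lid_hinge [480.3 297.6] 0.65 [ 0.4175 -0.272   0.157 ]
```

View pics/scene0.png

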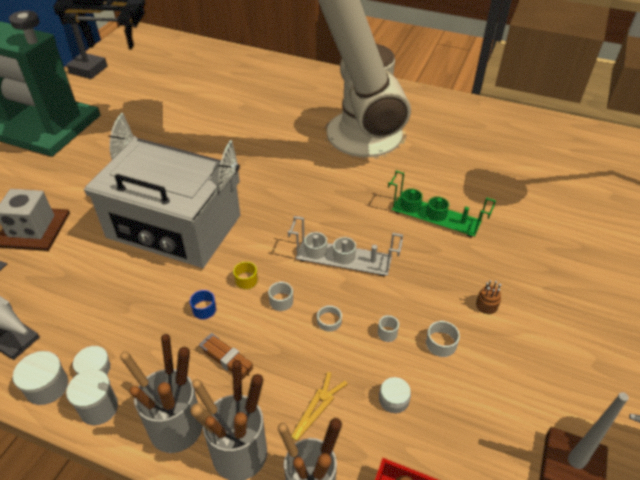

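View pics/top0.png

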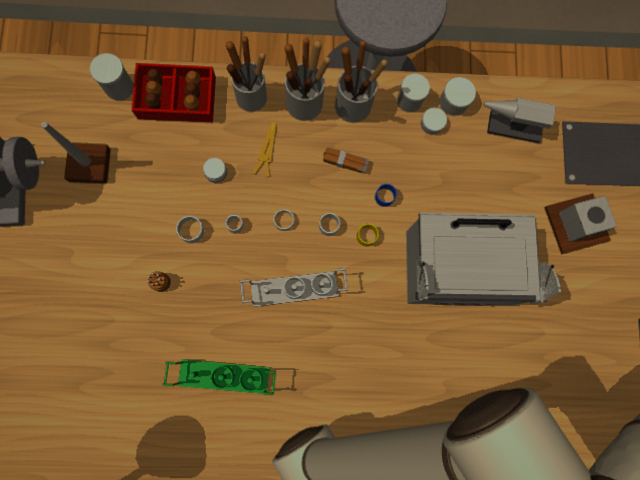

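Silver rings in the scene picture: A (280,296), B (329,318, low), C (388,328, narrow) and D (443,338, wide). A looks like the 48 x 34 ring. Blue (203,304), yellow (246,275) and the green rack are decoys. The steel rack's empty post is at (374,255). Next I fit cylinders to sizes and check in a crop.

```bash
cat > m.py <<'E'
from h import *
from scipy.optimize import minimize
ps={n:imaging.capture(n) for n in("scene","top")}
def cyl(p,c,R,h,z0=0):
    a=np.linspace(0,2*np.pi,40);X=[[c[0]+R*np.cos(t),c[1]+R*np.sin(t),z] for t in a for z in(z0,z0+h)]
    return cv2.convexHull(proj(p,X).astype(np.float32))
S={"A":(.5964,.0303)}
sil={}
for n,p in ps.items():
    sil[n]=[]
    for d in models.cut_out(p,"ring")+models.cut_out(p,"ring_short")+models.cut_out(p,"ring_large"):
        if d["confidence"]<.3: continue
        m=d["region"].astype(np.uint8);c=cv2.findContours(m,0,2)[0]
        h=cv2.convexHull(np.vstack(c));mm=cv2.moments(h)
        if mm["m00"]<20: continue
        sil[n].append((mm["m10"]/mm["m00"],mm["m01"]/mm["m00"],h))
T={"ring":(.024,.034),"small":(.019,.034),"large":(.029,.034),"short":(.024,.020)}
def cost(c,R,h):
    k=0
    for n,p in ps.items():
        u=proj(p,[c[0],c[1],h/2])[0]
        s=min(sil[n],key=lambda s:np.hypot(s[0]-u[0],s[1]-u[1]))[2]
        a=np.zeros((960,1280),np.uint8);b=a.copy()
        cv2.fillPoly(a,[(s*2+1).astype(int)],1)
        cv2.fillPoly(b,[np.round(cyl(p,c,R,h)*2+1).astype(int)],1)
        k+=1-(a&b).sum()/(a|b).sum()
    return k
for u in[(280,296),(329,318),(388,328),(443,338)]:
    c0=onz(ps["scene"],u,.015)[:2]; o=[]
    for k,(R,h) in T.items():
        q=minimize(cost,c0,(R,h),"Nelder-Mead",options=dict(initial_simplex=[c0,c0+[.006,0],c0+[0,.006]],maxiter=50))
        o.append((round(q.fun,3),k,q.x.round(4).tolist()))
    print(u,sorted(o))
for t in"rack_post lid_handle lid_hinge mark".split():
    for n,p in ps.items():
        print(t,n,[(at(d).round(1).tolist(),round(d["confidence"],2)) for d in models.place_of(p,t)[:3]])
c=[]
for n,(x,y,w,h) in {"scene":(235,215,240,150),"top":(170,200,240,120)}.items():
    c.append(cv2.resize(ps[n]["frame"][y:y+h,x:x+w],None,fx=(500/h/2*1.0 if 0 else 2.2),fy=2.2,interpolation=cv2.INTER_CUBIC))
cv2.imwrite("pics/crop1.png",np.vstack(c))
E
python3 m.py
```

```text
(280, 296) [(np.float64(0.201), 'ring', [0.594, 0.0316]), (np.float64(0.25), 'short', [0.5939, 0.0312]), (np.float64(0.482), 'small', [0.5963, 0.0316]), (np.float64(0.675), 'large', [0.5937, 0.0314])]
(329, 318) [(np.float64(0.493), 'small', [0.6059, 0.1402]), (np.float64(0.518), 'short', [0.6024, 0.1385]), (np.float64(0.716), 'ring', [0.602, 0.1381]), (np.float64(1.064), 'large', [0.598, 0.1367])]
(388, 328) [(np.float64(2.0), 'large', [0.5855, 0.2501]), (np.float64(2.0), 'ring', [0.5855, 0.2501]), (np.float64(2.0), 'short', [0.5855, 0.2501]), (np.float64(2.0), 'small', [0.5855, 0.2501])]
(443, 338) [(np.float64(0.157), 'large', [0.5694, 0.3506]), (np.float64(0.414), 'ring', [0.569, 0.3544]), (np.float64(0.622), 'short', [0.5696, 0.3541]), (np.float64(0.919), 'small', [0.5677, 0.3517])]
rack_post scene [([463.9, 221.3], 0.94), ([374.5, 257.4], 0.8)]
rack_post top [([267.5, 290.3], 0.63), ([193.1, 373.5], 0.6), ([424.0, 265.8], 0.32)]
lid_handle scene [([139.5, 180.8], 0.6)]
lid_handle top [([484.6, 222.7], 0.6)]
lid_hinge scene [([178.3, 154.1], 0.71), ([276.6, 300.2], 0.16)]
lid_hinge top [([481.5, 296.5], 0.83)]
mark scene [([217.1, 164.8], 0.88)]
mark top [([422.7, 263.4], 0.8), ([214.4, 172.4], 0.24), ([481.1, 297.5], 0.17)]
```

View pics/crop1.png

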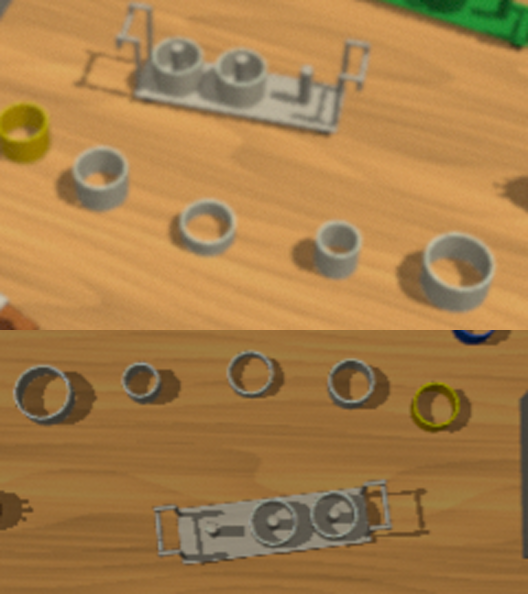

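Confirmed: A, at crop (100,178), matches the rack's rings in width and height. B at (207,227) is low, C at (337,250) is narrow and D at (457,270) is wide. Now the rack posts and the handle.

```bash
cat > m2.py <<'E'
from h import *
ps={n:imaging.capture(n) for n in("scene","top")}
P=[ps["scene"],ps["top"]]
for s,t in[((374.1,246.8),(267.3,288.6)),((344.5,243.2),(295.5,287.3)),((315.9,236.8),(323.2,283.6))]:
    print("post",tri(P,[s,t]).round(4),onz(P[0],s,.058).round(4),onz(P[1],t,.058).round(4))
for t,z in(("lid_handle",.193),("lid_hinge",.157),("mark",.2)):
    u=[at(models.place_of(p,t)[0]) for p in P]; print(t,tri(P,u).round(4),[onz(p,x,z).round(4).tolist() for p,x in zip(P,u)])
c=[]
for n,(x,y,w,h) in {"scene":(80,105,170,100),"top":(400,200,170,115)}.items():
    f=ps[n]["frame"][y:y+h,x:x+w]
    m=(f.max(2)<50).astype(np.uint8);k,l,st,ce=cv2.connectedComponentsWithStats(m)
    for i in range(1,k):
        if st[i,4]>40: print(n,"dark",(st[i,:2]+[x,y]).tolist(),st[i,2:].tolist(),(ce[i]+[x,y]).round(1))
    c.append(cv2.resize(f,None,fx=2.7,fy=2.7,interpolation=cv2.INTER_CUBIC))
cv2.imwrite("pics/crop2.png",np.vstack(c))
E
python3 m2.py
```

```text
post [0.4326 0.1668 0.0546] [0.4354 0.1685 0.058 ] [0.4325 0.1657 0.058 ]
post [0.4386 0.1047 0.0459] [0.4491 0.1091 0.058 ] [0.4374 0.104  0.058 ]
post [0.4482 0.0438 0.0503] [0.4548 0.0478 0.058 ] [0.4476 0.0432 0.058 ]
lid_handle [ 0.5635 -0.2713  0.1906] [[0.5658, -0.2717, 0.193], [0.5619, -0.2683, 0.193]]
lid_hinge [ 0.4191 -0.2757  0.1517] [[0.4246, -0.2698, 0.157], [0.419, -0.2751, 0.157]]
mark [ 0.4724 -0.1461  0.2001] [[0.4725, -0.1494, 0.2], [0.4712, -0.1432, 0.2]]
scene dark [80, 109] [20, 23, 170] [ 88.9 119.4]
scene dark [116, 175] [51, 27, 247] [139.1 185.2]
top dark [545, 207] [18, 46, 63] [553.6 229.5]
top dark [451, 219] [60, 10, 356] [481.6 222.2]
top dark [416, 298] [119, 7, 439] [473.  300.5]
top dark [452, 303] [30, 2, 56] [466.5 303.5]
```

View pics/crop2.png

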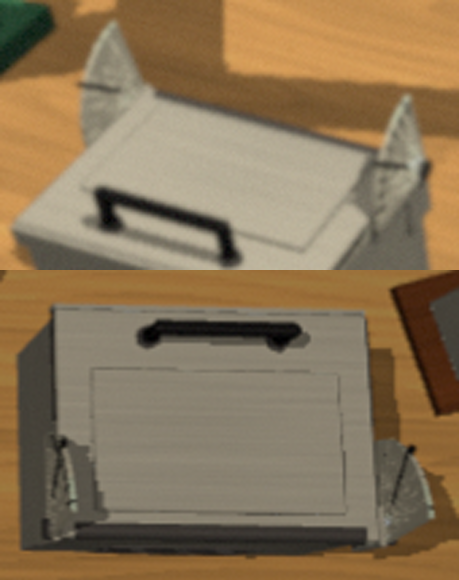

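Crop 2 shows the handle bar running along y, at about (482,222) in the top view. Cleaner yaw is small (~2°) and rack yaw about 7.5°. Now I plan the approach to ring A.

```bash
cat > plan.py <<'E'
import sys; from h import *
def plan(wps,step=.04):
    s=r.sense();p=np.array(s["tcp_pos"]);R=np.array(s["ee_rot"]);a=np.degrees(np.arctan2(R[1,1],R[0,1]))%360
    print("at",p.round(4),"yaw",round(a,2),"t",s["time_s"],"w",s["gripper_width"],"F",np.round(s["wrist_force"],1),"q6",s["joints"][5])
    rows=[]
    for x,y,z,b in wps:
        d=np.array([x,y,z])-p;db=(b-a+180)%360-180
        n=max(1,int(np.ceil(np.linalg.norm(d)/step)),int(np.ceil(abs(db)/7.1)))
        for i in range(n):
            t=np.radians(a); Y=np.array([np.cos(t),np.sin(t),0]);Z=np.array([0,0,-1]);X=np.cross(Y,Z)
            e=(np.array([x,y,z])-p)/(n-i); q=np.round([X@e,Y@e,Z@e],4)
            w=round(-((b-a+180)%360-180)/(n-i),2)
            p=p+q[0]*X+q[1]*Y+q[2]*Z; a-=w
            rows.append([q.tolist(),w])
    for i in range(0,len(rows),5): print(rows[i:i+5])
wps=eval(sys.argv[1]); plan(wps,float(sys.argv[2]) if len(sys.argv)>2 else .04)
E
python3 plan.py "[(.33,-.42,.33,225-75),(.594,.0315,.2,187.5)]"
```

```text
at [ 0.1965 -0.5933  0.2225] yaw 108.32 t 2.0 w 1.0002914121540756 F [ 0.3 -0.1 -0.7] q6 -14.816578325673118
[[[-0.0259, 0.0175, -0.0154], np.float64(-5.95)], [[-0.0276, 0.0147, -0.0153], np.float64(-5.96)], [[-0.0289, 0.0118, -0.0154], np.float64(-5.95)], [[-0.03, 0.0087, -0.0153], np.float64(-5.96)], [[-0.0308, 0.0056, -0.0154], np.float64(-5.95)]]
[[[-0.0312, 0.0023, -0.0153], np.float64(-5.96)], [[-0.0312, -0.0009, -0.0154], np.float64(-5.95)], [[-0.0374, -0.0002, 0.0093], np.float64(-2.68)], [[-0.0373, -0.0019, 0.0093], np.float64(-2.68)], [[-0.0372, -0.0037, 0.0093], np.float64(-2.68)]]
[[[-0.037, -0.0054, 0.0093], np.float64(-2.68)], [[-0.0367, -0.0072, 0.0093], np.float64(-2.68)], [[-0.0363, -0.0089, 0.0093], np.float64(-2.68)], [[-0.0358, -0.0105, 0.0093], np.float64(-2.68)], [[-0.0353, -0.0122, 0.0093], np.float64(-2.68)]]
[[[-0.0347, -0.0138, 0.0093], np.float64(-2.68)], [[-0.034, -0.0155, 0.0093], np.float64(-2.68)], [[-0.0332, -0.017, 0.0093], np.float64(-2.68)], [[-0.0324, -0.0186, 0.0092], np.float64(-2.67)], [[-0.0315, -0.02, 0.0093], np.float64(-2.68)]]
[[[-0.0306, -0.0215, 0.0092], np.float64(-2.67)]]
```

apply_moves(moves=[[[-0.0259,0.0175,-0.0154],-5.95],[[-0.0276,0.0147,-0.0153],-5.96],[[-0.0289,0.0118,-0.0154],-5.95],[[-0.03,0.0087,-0.0153],-5.96],[[-0.0308,0.0056,-0.0154],-5.95]])

```text
time_s: 2.42
tcp_pos: [0.2924, -0.4683, 0.3001]
ee_rot: [[-0.664, -0.747, 0.0], [-0.747, 0.664, -0.0], [0.0, -0.0, -1.0]]
wrist_force: [0.5, -0.7, -0.1]
gripper_width: 1.0
gripper_force: 0.0
```

apply_moves(moves=[[[-0.0312,0.0023,-0.0153],-5.96],[[-0.0312,-0.0009,-0.0154],-5.95],[[-0.0374,-0.0002,0],-2.68],[[-0.0373,-0.0019,0],-2.68],[[-0.0372,-0.0037,0],-2.68]])

```text
time_s: 2.83
tcp_pos: [0.3872, -0.3216, 0.3306]
ee_rot: [[-0.372, -0.928, 0.001], [-0.928, 0.372, -0.0], [-0.0, -0.001, -1.0]]
wrist_force: [0.2, 0.0, 0.3]
gripper_width: 0.997
gripper_force: 0.0
```

apply_moves(moves=[[[-0.037,-0.0054,0],-2.68],[[-0.0367,-0.0072,0],-2.68],[[-0.0363,-0.0089,0],-2.68],[[-0.0358,-0.0105,0],-2.68],[[-0.0353,-0.0122,0],-2.68]])

```text
time_s: 3.25
tcp_pos: [0.4814, -0.1601, 0.3305]
ee_rot: [[-0.146, -0.989, 0.001], [-0.989, 0.146, -0.0], [-0.0, -0.001, -1.0]]
wrist_force: [1.0, -0.5, 0.0]
gripper_width: 1.002
gripper_force: 0.0
```

apply_moves(moves=[[[-0.0347,-0.0138,0.01],-2.68],[[-0.034,-0.0155,0.02],-2.68],[[-0.0332,-0.017,0.02],-2.68],[[-0.0324,-0.0186,0.02],-2.67],[[-0.0315,-0.02,0.02],-2.68]])

```text
time_s: 3.67
tcp_pos: [0.5745, -0.001, 0.2408]
ee_rot: [[0.087, -0.996, 0.001], [-0.996, -0.087, 0.0], [-0.0, -0.001, -1.0]]
wrist_force: [0.4, -0.5, -0.3]
gripper_width: 0.998
gripper_force: 0.0
```

```bash
python3 plan.py "[(.594,.0315,.1,187.5),(.594,.0315,.01,187.5)]"
```

```text
at [ 0.5745 -0.001   0.2408] yaw 184.99 t 3.6667 w 0.9983103612765275 F [ 0.4 -0.5 -0.3] q6 -11.063613538785258
[[[-0.0077, -0.0056, 0.0352], np.float64(-0.63)], [[-0.0076, -0.0056, 0.0352], np.float64(-0.63)], [[-0.0076, -0.0057, 0.0352], np.float64(-0.63)], [[-0.0075, -0.0059, 0.0352], np.float64(-0.62)], [[0.0, 0.0, 0.03], np.float64(-0.0)]]
[[[0.0, 0.0, 0.03], np.float64(-0.0)], [[0.0, 0.0, 0.03], np.float64(-0.0)]]
```

apply_moves(moves=[[[-0.0077,-0.0056,0.035],-0.63],[[-0.0076,-0.0056,0.035],-0.63],[[-0.0076,-0.0057,0.035],-0.63],[[-0.0075,-0.0059,0.035],-0.62],[[0,0,0.02],0]])

```text
time_s: 4.08
tcp_pos: [0.5923, 0.0306, 0.0773]
ee_rot: [[0.129, -0.992, -0.005], [-0.992, -0.129, -0.001], [0.0, 0.005, -1.0]]
wrist_force: [-0.2, 0.0, -0.8]
gripper_width: 1.001
gripper_force: 0.0
```

```bash
python3 plan.py "[(.594,.0315,.01,187.5)]"; python3 - <<'E'
from h import *
c=[]
for n,(u,v) in{"scene":(280,290),"top":(328,220)}.items():
    f=imaging.capture(n)["frame"];c.append(cv2.resize(f[v-50:v+50,u-65:u+65],None,fx=2.8,fy=2.8,interpolation=2))
cv2.imwrite("pics/c3.png",np.hstack(c))
E
```

```text
at [0.5923 0.0306 0.0773] yaw 187.41 t 4.0833 w 1.001266933077653 F [-0.2  0.  -0.8] q6 -11.121122844171698
[[[-0.0003, -0.0009, 0.0336], np.float64(-0.04)], [[-0.0003, -0.0009, 0.0337], np.float64(-0.05)]]
```

View pics/c3.png

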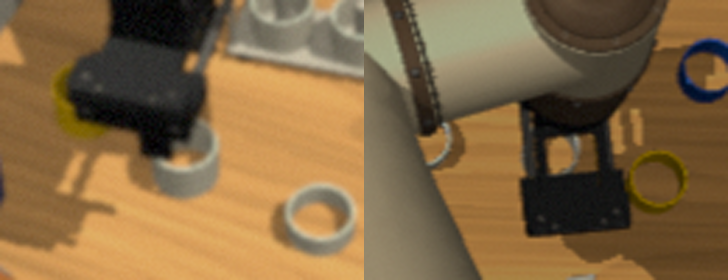

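The crop shows the open fingers over ring A, with the yellow ring clear to the side. Descending and gripping.

apply_moves(moves=[[[-0.0003,-0.0009,0.025],0],[[-0.0003,-0.0009,0.025],0],[[0,0,0.0145],0],[[0,0,0],0]])

```text
time_s: 4.52
tcp_pos: [0.5942, 0.03, 0.0155]
ee_rot: [[0.127, -0.992, -0.004], [-0.992, -0.127, -0.001], [0.0, 0.004, -1.0]]
wrist_force: [-0.7, -0.0, 0.2]
gripper_width: 1.002
gripper_force: 0.0
```

apply_moves(moves=[[[0,0,0],0],[[0,0,0],0],[[0,0,0],0],[[0,0,0],0],[[0,0,0],0]], hand=0.03)

```text
time_s: 4.93
tcp_pos: [0.5959, 0.0307, 0.0181]
ee_rot: [[0.128, -0.992, 0.002], [-0.992, -0.128, 0.001], [-0.0, -0.002, -1.0]]
wrist_force: [0.3, -0.4, 0.7]
gripper_width: 0.709
gripper_force: 0.0
```

apply_moves(moves=[[[0,0,0],0],[[0,0,0],0],[[0,0,0],0],[[0,0,0],0],[[0,0,0],0]])

```text
time_s: 5.35
tcp_pos: [0.5953, 0.0306, 0.0172]
ee_rot: [[0.128, -0.992, 0.0], [-0.992, -0.128, -0.0], [0.0, -0.0, -1.0]]
wrist_force: [-0.8, -0.0, 2.6]
gripper_width: 0.534
gripper_force: 30.0
```

apply_moves(moves=[[[0,0,-0.015],0],[[0,0,-0.035],0],[[0,0,-0.04],0],[[0,0,-0.035],0],[[0,0,0],0]])

```text
time_s: 5.77
tcp_pos: [0.6002, 0.0313, 0.1501]
ee_rot: [[0.13, -0.991, 0.016], [-0.992, -0.13, 0.002], [-0.0, -0.016, -1.0]]
wrist_force: [0.4, -0.5, 0.6]
gripper_width: 0.53
gripper_force: 30.0
```

```bash
python3 plan.py "[(.434,.167,.13,187.5)]"; python3 - <<'E'
from h import *
c=[]
for n in("scene","top"):
    p=imaging.capture(n);x=np.array(r.sense()["tcp_pos"])
    u,v=proj(p,x)[0].astype(int);c.append(cv2.resize(p["frame"][v-50:v+50,u-65:u+65],None,fx=2.8,fy=2.8,interpolation=2))
cv2.imwrite("pics/c4.png",np.hstack(c))
E
```

```text
at [0.6002 0.0313 0.1501] yaw 187.45 t 5.7667 w 0.5301973690339143 F [ 0.4 -0.5  0.6] q6 -11.144293545891236
[[[-0.026, 0.0245, 0.0033], np.float64(-0.01)], [[-0.026, 0.0245, 0.0034], np.float64(-0.01)], [[-0.026, 0.0245, 0.0033], np.float64(-0.01)], [[-0.026, 0.0245, 0.0034], np.float64(-0.01)], [[-0.0261, 0.0246, 0.0033], np.float64(-0.01)]]
[[[-0.0261, 0.0245, 0.0034], np.float64(-0.0)]]
```

View pics/c4.png

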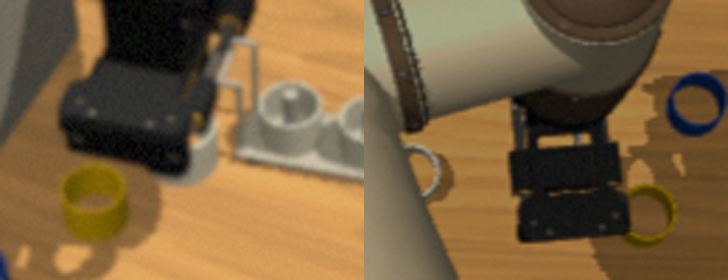

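The ring is lifted between the fingers, at (195,155) in the left crop. Moving over the post.

apply_moves(moves=[[[-0.026,0.0245,0.003],0],[[-0.026,0.0245,0.003],0],[[-0.026,0.0245,0.003],0],[[-0.026,0.0245,0.003],0],[[-0.026,0.0246,0.003],0]])

```text
time_s: 6.28
tcp_pos: [0.4546, 0.1437, 0.1248]
ee_rot: [[0.127, -0.992, -0.003], [-0.992, -0.127, -0.002], [0.001, 0.004, -1.0]]
wrist_force: [-0.6, -0.3, -0.2]
gripper_width: 0.533
gripper_force: 30.0
```

apply_moves(moves=[[[-0.026,0.0245,0.003],0],[[0,0,0],0],[[0,0,0],0]])

```text
time_s: 6.53
tcp_pos: [0.4274, 0.1668, 0.1225]
ee_rot: [[0.131, -0.991, -0.003], [-0.991, -0.131, -0.002], [0.002, 0.003, -1.0]]
wrist_force: [0.0, 0.3, 0.7]
gripper_width: 0.53
gripper_force: 30.0
```

```bash
python3 plan.py "[(.434,.167,.13,187.5)]"; python3 - <<'E'
from h import *
c=[]
for n in("scene","top"):
    p=imaging.capture(n);x=np.array(r.sense()["tcp_pos"])-[0,0,.03]
    f=p["frame"].copy()
    u,v=proj(p,x)[0].astype(int);c.append(cv2.resize(f[v-50:v+50,u-65:u+65],None,fx=3,fy=3,interpolation=2))
cv2.imwrite("pics/c5.png",np.hstack(c))
E
```

```text
at [0.4274 0.1668 0.1225] yaw 187.54 t 6.5333 w 0.5296868366823354 F [0.  0.3 0.7] q6 -34.13340471947667
[[[0.0007, -0.0066, -0.0075], np.float64(0.04)]]
```

View pics/c5.png

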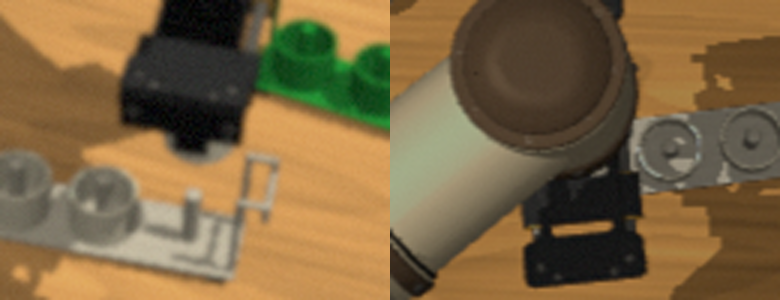

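The ring hangs above the post: post top at (192,195) in the left crop, ring rim at (205,152). I correct 6 mm in x, then lower.

apply_moves(moves=[[[0.0007,-0.0066,0.01],0],[[0,0,0.02],0],[[0,0,0.015],0],[[0,0,0],0]])

```text
time_s: 6.97
tcp_pos: [0.435, 0.1643, 0.0752]
ee_rot: [[0.124, -0.992, -0.006], [-0.992, -0.124, -0.004], [0.004, 0.007, -1.0]]
wrist_force: [0.1, -0.8, -0.7]
gripper_width: 0.532
gripper_force: 30.0
```

```bash
python3 plan.py "[(.434,.167,.031,187.5)]"; python3 - <<'E'
from h import *
p=imaging.capture("scene");x=np.array(r.sense()["tcp_pos"])
u,v=proj(p,x)[0].astype(int);cv2.imwrite("pics/c6.png",cv2.resize(p["frame"][v-50:v+50,u-65:u+65],None,fx=4,fy=4,interpolation=2))
E
```

```text
at [0.435  0.1643 0.0752] yaw 187.15 t 6.9667 w 0.5323559652084905 F [ 0.1 -0.8 -0.7] q6 -33.55558967182739
[[[-0.0014, 0.0003, 0.0221], np.float64(-0.18)], [[-0.0014, 0.0004, 0.0221], np.float64(-0.17)]]
```

View pics/c6.png

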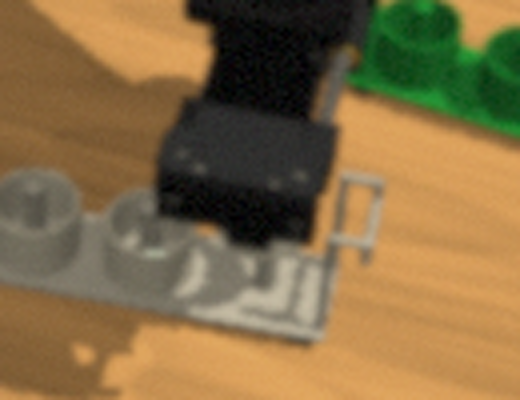

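The post at (263,265) sits under the finger. Its position agrees with the calibration, so I descend gently.

apply_moves(moves=[[[-0.0014,0.0003,0.012],0],[[-0.001,0,0.01],0],[[0,0,0],0]])

```text
time_s: 7.27
tcp_pos: [0.4355, 0.1682, 0.0558]
ee_rot: [[0.126, -0.992, -0.002], [-0.992, -0.126, -0.001], [0.001, 0.002, -1.0]]
wrist_force: [-0.4, -0.3, 0.2]
gripper_width: 0.537
gripper_force: 30.0
```

apply_moves(moves=[[[0,0,0.01],0],[[0,0,0.006],0],[[0,0,0.003],0],[[0,0,0],0]])

```text
time_s: 7.6
tcp_pos: [0.4355, 0.1687, 0.0377]
ee_rot: [[0.127, -0.992, -0.001], [-0.992, -0.127, -0.001], [0.0, 0.001, -1.0]]
wrist_force: [-0.2, 0.1, 0.2]
gripper_width: 0.534
gripper_force: 30.0
```

apply_moves(moves=[[[0,0,0.004],0],[[0,0,0.002],0],[[0,0,0.001],0],[[0,0,0],0]])

```text
time_s: 7.93
tcp_pos: [0.4354, 0.1689, 0.0308]
ee_rot: [[0.128, -0.992, -0.0], [-0.992, -0.128, -0.0], [0.0, 0.0, -1.0]]
wrist_force: [0.4, 0.2, -0.1]
gripper_width: 0.533
gripper_force: 30.0
```

apply_moves(moves=[[[0,0,0.001],0],[[0,0,0.001],0],[[0,0,0],0]])

```text
time_s: 8.18
tcp_pos: [0.4356, 0.1691, 0.0291]
ee_rot: [[0.128, -0.992, 0.0], [-0.992, -0.128, 0.0], [-0.0, -0.0, -1.0]]
wrist_force: [-0.3, -0.2, 2.4]
gripper_width: 0.534
gripper_force: 30.0
```

apply_moves(moves=[[[0,0,0],0],[[0,0,0],0],[[0,0,0],0],[[0,0,0],0],[[0,0,0],0]], hand=0.08)

```text
time_s: 8.6
tcp_pos: [0.4354, 0.1689, 0.0288]
ee_rot: [[0.128, -0.992, -0.0], [-0.992, -0.128, -0.0], [0.0, 0.0, -1.0]]
wrist_force: [0.5, 0.3, 0.5]
gripper_width: 0.828
gripper_force: 0.0
```

apply_moves(moves=[[[0,0,-0.01],0],[[0,0,-0.03],0],[[0,0,-0.04],0],[[0,0,-0.04],0],[[0,0,-0.04],0]])

```text
time_s: 9.02
tcp_pos: [0.435, 0.1685, 0.1906]
ee_rot: [[0.128, -0.992, -0.001], [-0.992, -0.128, -0.0], [0.0, 0.001, -1.0]]
wrist_force: [0.6, 0.9, -0.8]
gripper_width: 0.916
gripper_force: 0.0
```

apply_moves(moves=[[[0.02,0,-0.04],0],[[0.035,0,-0.02],0],[[0.035,-0.018,-0.01],0],[[0.035,-0.018,-0.01],0],[[0.035,-0.018,0],0]])

```text
time_s: 9.43
tcp_pos: [0.5109, 0.0172, 0.2692]
ee_rot: [[0.129, -0.992, 0.006], [-0.992, -0.129, 0.001], [-0.001, -0.006, -1.0]]
wrist_force: [1.4, 1.0, 0.3]
gripper_width: 0.919
gripper_force: 0.0
```

```bash
python3 plan.py "[(.562,-.271,.32,182)]"; python3 - <<'E'
from h import *
p=imaging.capture("scene")
a=cv2.resize(p["frame"][215:285,285:410],None,fx=5,fy=5,interpolation=2)
cv2.imwrite("pics/c7.png",a)
E
```

```text
at [0.5109 0.0172 0.2692] yaw 187.42 t 9.4333 w 0.9193934218751727 F [1.4 1.  0.3] q6 -12.77425454208427
[[[0.0366, -0.0017, -0.0063], np.float64(0.68)], [[0.0365, -0.0021, -0.0064], np.float64(0.68)], [[0.0365, -0.0026, -0.0063], np.float64(0.68)], [[0.0365, -0.003, -0.0064], np.float64(0.68)], [[0.0364, -0.0034, -0.0063], np.float64(0.67)]]
[[[0.0364, -0.0038, -0.0064], np.float64(0.68)], [[0.0363, -0.0043, -0.0063], np.float64(0.67)], [[0.0363, -0.0047, -0.0064], np.float64(0.68)]]
```

View pics/c7.png

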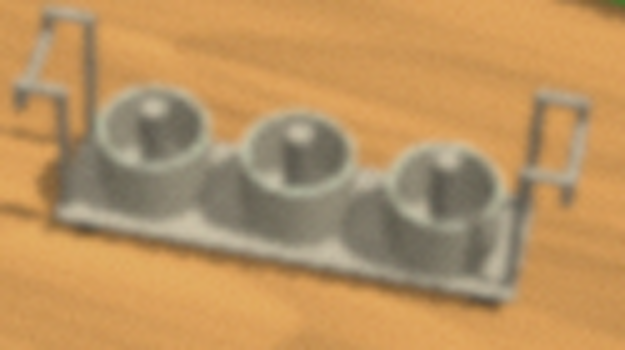

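The third ring sits fully down on its post, level with its neighbours at crop (440,210). Next I refine the handle position.

```bash
python3 - <<'E'
from h import *
H=[];L=[];M=[]
for k in range(5):
    P=[imaging.capture(n) for n in("scene","top")]
    for t,o in(("lid_handle",H),("lid_hinge",L),("mark",M)):
        d=[models.place_of(p,t) for p in P]
        d=[[at(x) for x in q] for q in d]
        ref={"lid_handle":[(140,182),(484,222)],"lid_hinge":[(182,154),(481,297)],"mark":[(218,165),(421,264)]}[t]
        u=[]
        for q,c in zip(d,ref):
            q=[x for x in q if np.hypot(*(x-c))<15]
            if q:u.append(q[0])
        if len(u)==2:o.append(tri(P,u))
for o in(H,L,M): print(np.mean(o,0).round(4),np.std(o,0).round(4),len(o))
P=[imaging.capture(n) for n in("scene","top")]
print("hand",tri(P,[(141.2,182.5),(484,221.5)]).round(4))
a=onz(P[1],(457,221.1),.193);b=onz(P[1],(510.4,222.2),.193);print("bar ends top",a.round(4),b.round(4))
# cleaner yaw: lid front edge and hinge edge in the top picture at z .157
a=onz(P[1],(420,214.5),.15);b=onz(P[1],(535,216),.15);print("front edge",a.round(4),b.round(4))
E
```

```text
[ 0.5651 -0.2686  0.1901] [0.0018 0.0018 0.0017] 4
[ 0.4189 -0.2735  0.1547] [0.002  0.0024 0.0034] 5
[ 0.475  -0.1468  0.2054] [0.0007 0.0016 0.0025] 3
hand [ 0.5674 -0.2707  0.191 ]
bar ends top [ 0.5662 -0.2164  0.193 ] [ 0.5679 -0.3247  0.193 ]
front edge [ 0.5886 -0.1517  0.15  ] [ 0.5943 -0.395   0.15  ]
```

apply_moves(moves=[[[0.0366,-0.002,-0.0063],0.8],[[0.0365,-0.0023,-0.0064],0.8],[[0.0365,-0.0028,-0.0063],0.8],[[0.0365,-0.0032,-0.0064],0.8],[[0.0364,-0.0038,-0.0063],0.8]])

```text
time_s: 12.0
tcp_pos: [0.5416, -0.1633, 0.2983]
ee_rot: [[0.058, -0.998, 0.0], [-0.998, -0.058, -0.0], [0.0, -0.0, -1.0]]
wrist_force: [0.9, 1.0, -1.2]
gripper_width: 0.918
gripper_force: 0.0
```

apply_moves(moves=[[[0.0364,-0.0042,0],0.8],[[0.0363,-0.0047,0],0.8],[[0.0363,-0.0052,0.01],0.8],[[0,0,0.02],0],[[0,0,0],0]])

```text
time_s: 12.42
tcp_pos: [0.5585, -0.2709, 0.2628]
ee_rot: [[0.012, -1.0, -0.008], [-1.0, -0.012, 0.004], [-0.004, 0.008, -1.0]]
wrist_force: [-1.2, 0.3, -1.3]
gripper_width: 0.917
gripper_force: 0.0
```

```bash
python3 plan.py "[(.566,-.27,.22,181),(.566,-.27,.179,181)]" .03
```

```text
at [ 0.5585 -0.2709  0.2628] yaw 180.71 t 12.4167 w 0.9170453926219935 F [-1.2  0.3 -1.3] q6 11.772223367208628
[[[-0.0004, -0.0038, 0.0214], np.float64(-0.14)], [[-0.0004, -0.0037, 0.0214], np.float64(-0.15)], [[-0.0, -0.0, 0.0205], np.float64(0.0)], [[-0.0, -0.0, 0.0205], np.float64(0.0)]]
```

apply_moves(moves=[[[-0.0004,-0.0038,0.02],0],[[-0.0004,-0.0037,0.02],0],[[0,0,0.015],0],[[0,0,0.01],0],[[0,0,0],0]])

```text
time_s: 12.83
tcp_pos: [0.567, -0.2678, 0.2009]
ee_rot: [[0.018, -1.0, -0.004], [-1.0, -0.018, 0.001], [-0.001, 0.004, -1.0]]
wrist_force: [0.4, 0.8, -0.1]
gripper_width: 0.913
gripper_force: 0.0
```

apply_moves(moves=[[[0,0,0.008],0],[[0,0,0],0],[[0,0,0],0]])

```text
time_s: 13.08
tcp_pos: [0.5683, -0.2689, 0.1955]
ee_rot: [[0.017, -1.0, 0.001], [-1.0, -0.017, -0.0], [0.0, -0.001, -1.0]]
wrist_force: [0.3, -0.9, 0.9]
gripper_width: 0.918
gripper_force: 0.0
```

```bash
python3 plan.py "[(.566,-.27,.179,181)]" .03;  python3 - <<'E'
from h import *
c=[]
for n,(x,y,w,h) in {"scene":(80,105,130,120),"top":(420,170,130,120)}.items():
    c.append(cv2.resize(imaging.capture(n)["frame"][y:y+h,x:x+w],None,fx=3,fy=3,interpolation=2))
cv2.imwrite("pics/c8.png",np.hstack(c))
E
```

```text
at [ 0.5683 -0.2689  0.1955] yaw 180.97 t 13.0833 w 0.9177247385879116 F [ 0.3 -0.9  0.9] q6 11.5563694857566
[[[0.001, 0.0023, 0.0165], np.float64(-0.03)]]
```

apply_moves(moves=[[[0,0.002,0.0105],0],[[0,0,0.006],0],[[0,0,0],0],[[0,0,0],0]])

```text
time_s: 13.52
tcp_pos: [0.5655, -0.2691, 0.1775]
ee_rot: [[0.016, -1.0, -0.002], [-1.0, -0.016, 0.0], [-0.0, 0.002, -1.0]]
wrist_force: [-0.6, 0.2, -0.5]
gripper_width: 0.919
gripper_force: 0.0
```

apply_moves(moves=[[[0,0,0],0],[[0,0,0],0],[[0,0,0],0],[[0,0,0],0],[[0,0,0],0]], hand=0.022)

```text
time_s: 13.93
tcp_pos: [0.5661, -0.2691, 0.1785]
ee_rot: [[0.016, -1.0, 0.0], [-1.0, -0.016, -0.0], [0.0, -0.0, -1.0]]
wrist_force: [0.6, 0.2, -0.4]
gripper_width: 0.629
gripper_force: 0.0
```

apply_moves(moves=[[[0,0,0],0],[[0,0,0],0],[[0,0,0],0],[[0,0,0],0],[[0,0,0],0]])

```text
time_s: 14.35
tcp_pos: [0.566, -0.2691, 0.1784]
ee_rot: [[0.016, -1.0, 0.0], [-1.0, -0.016, 0.0], [-0.0, -0.0, -1.0]]
wrist_force: [-0.4, -0.5, -0.7]
gripper_width: 0.286
gripper_force: 0.0
```

apply_moves(moves=[[[0,0,0],0],[[0,0,0],0],[[0,0,0],0],[[0,0,0],0],[[0,0,0],0]], hand=0.0)

```text
time_s: 14.77
tcp_pos: [0.5685, -0.2691, 0.1786]
ee_rot: [[0.017, -1.0, 0.006], [-1.0, -0.017, -0.001], [0.001, -0.006, -1.0]]
wrist_force: [5.7, -0.3, -1.8]
gripper_width: 0.122
gripper_force: 30.0
```

```bash
python3 plan.py "[(.566,-.27,.179,181)]" .03
```

```text
at [ 0.5685 -0.2691  0.1786] yaw 180.97 t 14.7667 w 0.12231764596471088 F [ 5.7 -0.3 -1.8] q6 11.592891877660014
[[[0.0009, 0.0025, -0.0004], np.float64(-0.03)]]
```

Gripped on the bar: 12 mm bar, 30 N, and a 5.7 N side force shows the bar about 2.5 mm further in +x. I correct that and raise the lid along its arc.

apply_moves(moves=[[[0,-0.0025,0],0],[[0,0.0029,-0.0102],0],[[0,0.0036,-0.01],0],[[0,0,0],0],[[0,0,0],0]])

```text
time_s: 15.18
tcp_pos: [0.5622, -0.2691, 0.1988]
ee_rot: [[0.016, -1.0, 0.002], [-1.0, -0.016, 0.0], [-0.0, -0.002, -1.0]]
wrist_force: [3.9, -0.2, -4.8]
gripper_width: 0.127
gripper_force: 30.0
```

apply_moves(moves=[[[0,0.0043,-0.0097],0],[[0,0.0049,-0.0094],0],[[0,0.0056,-0.009],0],[[0,0.0062,-0.0086],0],[[0,0,0],0]])

```text
time_s: 15.6
tcp_pos: [0.5417, -0.2694, 0.2369]
ee_rot: [[0.016, -1.0, 0.005], [-1.0, -0.016, -0.0], [0.0, -0.005, -1.0]]
wrist_force: [5.7, 0.5, -3.0]
gripper_width: 0.127
gripper_force: 30.0
```

apply_moves(moves=[[[0,0.0068,-0.0082],0],[[0,0.0073,-0.0077],0],[[0,0.004,-0.0036],0],[[0,0,0],0],[[0,0,0],0]])

```text
time_s: 16.02
tcp_pos: [0.5257, -0.2697, 0.2558]
ee_rot: [[0.017, -1.0, 0.008], [-1.0, -0.017, -0.001], [0.001, -0.008, -1.0]]
wrist_force: [8.5, 0.3, -1.3]
gripper_width: 0.125
gripper_force: 30.0
```

```bash
python3 plan.py "[(.5105,-.27,.2655,181)]" .03
```

```text
at [ 0.5257 -0.2697  0.2558] yaw 180.98 t 16.0167 w 0.12510553459552998 F [ 8.5  0.3 -1.3] q6 12.470611627884209
[[[0.0001, 0.0152, -0.0097], np.float64(-0.02)]]
```

apply_moves(moves=[[[0,0.006,-0.0045],0],[[0,0.005,-0.0035],0],[[0,0.003,-0.002],0],[[0,0,0],0],[[0,0,0],0]])

```text
time_s: 16.43
tcp_pos: [0.5134, -0.2699, 0.2669]
ee_rot: [[0.018, -1.0, 0.012], [-1.0, -0.018, -0.002], [0.002, -0.012, -1.0]]
wrist_force: [10.4, 2.7, 1.3]
gripper_width: 0.125
gripper_force: 30.0
```

```bash
python3 plan.py "[(.5107,-.27,.2653,181)]" .03;  python3 - <<'E'
from h import *
p=imaging.capture("scene")
c=[cv2.resize(p["frame"][115:215,195:255],None,fx=5.5,fy=5.5,interpolation=2)]
q=imaging.capture("top")
c.append(cv2.resize(q["frame"][210:310,400:480],None,fx=5.5,fy=5.5,interpolation=2))
cv2.imwrite("pics/c9.png",np.hstack(c))
for p in(p,q): print(models.place_of(p,"mark")[:2],models.place_of(p,"lid_handle")[:2],models.place_of(p,"lid_hinge")[:2])
E
```

```text
at [ 0.5134 -0.2699  0.2669] yaw 181.02 t 16.4333 w 0.12519219310311566 F [10.4  2.7  1.3] q6 12.783819136182844
[[[0.0, 0.0027, 0.0016], np.float64(0.02)]]
[{'at': [0.3448, 0.3417], 'confidence': 0.57}] [{'at': [0.2314, 0.2631], 'confidence': 0.75}, {'at': [0.6052, 0.6946], 'confidence': 0.62}] [{'at': [0.2863, 0.3179], 'confidence': 0.64}, {'at': [0.3614, 0.746], 'confidence': 0.49}]
[{'at': [0.6638, 0.5496], 'confidence': 0.9}, {'at': [0.4533, 0.5973], 'confidence': 0.42}] [{'at': [0.4209, 0.6], 'confidence': 0.74}, {'at': [0.6605, 0.5471], 'confidence': 0.34}] [{'at': [0.3333, 0.3542], 'confidence': 0.19}]
```

View pics/c9.png

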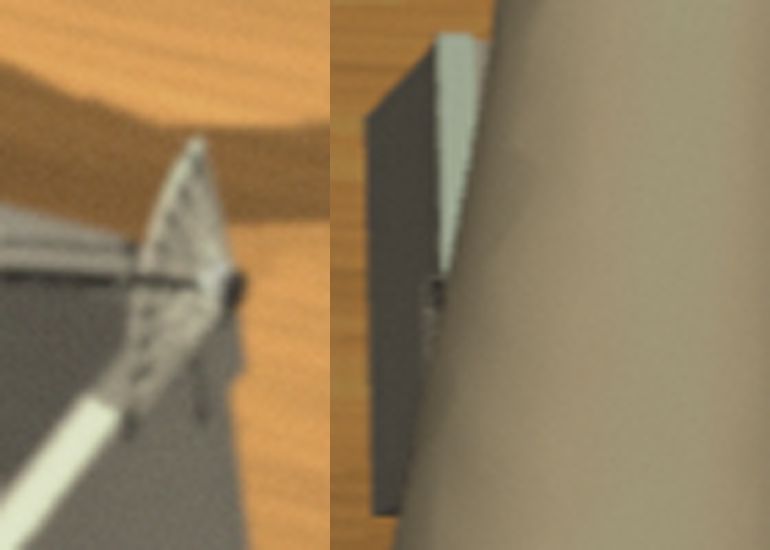

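```bash
python3 - <<'E'
from h import *
p=imaging.capture("scene");g=cv2.cvtColor(p["frame"],cv2.COLOR_BGR2GRAY)
yaw=np.radians(1.2);c,s=np.cos(yaw),np.sin(yaw)
def W(rad,th,y,n=0):
    t=np.radians(th);x=rad*np.cos(t)-n*np.sin(t);z=.157+rad*np.sin(t)+n*np.cos(t)
    return [.4205+c*x-s*y,-.272+s*x+c*y,z]
for th in(36,38,40,42,44): print(th,"lid edge r=.02,.09,.16,y=.12",proj(p,[W(q,th,.12) for q in(.02,.09,.16)]).round(1).tolist())
print("mark inner/outer",proj(p,[W(.05,40,.127),W(.078,40,.127)]).round(1).tolist(),"30/50",proj(p,[W(.072,30,.127),W(.072,50,.127)]).round(1).tolist())
print("rows 152..176")
for x in range(190,240,3): print(x,g[150:178,x].tolist())
E
```

```text
36 lid edge r=.02,.09,.16,y=.12 [[229.8, 165.8], [214.0, 166.6], [196.3, 167.6]]
38 lid edge r=.02,.09,.16,y=.12 [[229.9, 165.5], [214.3, 165.0], [196.9, 164.6]]
40 lid edge r=.02,.09,.16,y=.12 [[229.9, 165.2], [214.7, 163.5], [197.5, 161.5]]
42 lid edge r=.02,.09,.16,y=.12 [[230.0, 164.8], [215.0, 161.9], [198.2, 158.5]]
44 lid edge r=.02,.09,.16,y=.12 [[230.1, 164.5], [215.4, 160.3], [198.9, 155.5]]
mark inner/outer [[226.7, 165.3], [220.6, 164.6]] 30/50 [[220.8, 171.0], [223.5, 158.5]]
rows 152..176
190 [114, 128, 139, 143, 151, 162, 167, 153, 138, 149, 160, 170, 162, 154, 149, 147, 144, 144, 144, 140, 135, 119, 100, 89, 86, 88, 87, 83]
193 [105, 119, 132, 136, 146, 152, 161, 158, 139, 136, 145, 157, 155, 140, 117, 101, 96, 92, 94, 91, 88, 87, 89, 84, 84, 83, 86, 86]
196 [99, 111, 123, 133, 140, 143, 145, 138, 123, 122, 138, 140, 133, 106, 68, 63, 72, 81, 84, 87, 84, 85, 81, 84, 82, 82, 84, 85]
199 [99, 104, 111, 122, 134, 140, 143, 137, 126, 123, 136, 146, 135, 110, 71, 58, 65, 76, 81, 86, 85, 80, 85, 83, 83, 86, 84, 86]
202 [99, 99, 104, 114, 131, 137, 140, 136, 124, 117, 131, 1
[... 1011 characters left out ...]
65, 157, 140, 122, 118, 129, 133, 138, 134, 134, 134, 147, 149, 140, 109, 84, 100, 130, 147, 157, 167, 170, 158, 153, 157, 156, 152]
229 [128, 128, 133, 140, 148, 151, 150, 143, 144, 141, 139, 140, 140, 145, 145, 127, 99, 118, 154, 165, 162, 158, 163, 164, 169, 168, 157, 144]
232 [144, 147, 151, 155, 154, 157, 156, 160, 163, 173, 170, 169, 166, 166, 181, 191, 183, 174, 173, 172, 171, 163, 157, 157, 148, 125, 111, 103]
235 [105, 106, 110, 113, 119, 129, 137, 143, 148, 154, 159, 161, 168, 175, 167, 147, 130, 120, 114, 105, 109, 111, 100, 95, 93, 101, 103, 103]
238 [101, 98, 99, 99, 98, 115, 131, 146, 150, 150, 152, 153, 147, 134, 110, 78, 66, 66, 74, 82, 103, 121, 126, 126, 126, 127, 123, 121]
```

```bash
python3 - <<'E'
from h import *
p=imaging.capture("scene");f=[]
for k in range(6): f.append(cv2.cvtColor(imaging.capture("scene")["frame"],cv2.COLOR_BGR2GRAY).astype(float))
g=np.mean(f,0)
xs=np.arange(196,215);ce=[];up=[]
for x in xs:
    col=g[158:170,x];d=np.gradient(col)
    i=np.argmin(d[2:])+2;k=np.polyfit([-1,0,1],d[i-1:i+2],2);up.append(158+i-k[1]/2/k[0])
    i=np.argmin(col);k=np.polyfit([-1,0,1],col[i-1:i+2],2);ce.append(158+i-k[1]/2/k[0])
for n,v in(("edge",up),("line",ce)): print(n,np.polyfit(xs-205,v,1).round(4))
mx=np.arange(219,230);mr=[]
for x in mx:
    col=g[162:170,x];i=np.argmin(col[1:-1])+1;k=np.polyfit([-1,0,1],col[i-1:i+2],2);mr.append(162+i-k[1]/2/k[0])
print("mark",np.round(mr,2))
for yd in(0,1.2,2.4):
    yaw=np.radians(yd);c,s=np.cos(yaw),np.sin(yaw)
    def W(rad,th,y,n=0):
        t=np.radians(th);x=rad*np.cos(t)-n*np.sin(t);z=.157+rad*np.sin(t)+n*np.cos(t)
        return [.4205+c*x-s*y,-.272+s*x+c*y,z]
    for th in(38,39,40,41):
        a,b=proj(p,[W(.09,th,.12),W(.16,th,.12)]);print(yd,th,((b-a)[1]/(b-a)[0]).round(4),"row@205",(a[1]+(205-a[0])*(b-a)[1]/(b-a)[0]).round(2))
    a,b=proj(p,[W(.05,40,.127),W(.078,40,.127)]);print("mark slope",((b-a)[1]/(b-a)[0]).round(3))
E
```

```text
edge [6.280000e-02 1.636675e+02]
line [5.900000e-02 1.654757e+02]
mark [165.33 165.39 165.52 165.64 165.74 165.8  165.92 166.09 166.1  166.03
 166.09]
0 38 0.0339 row@205 165.36
0 39 0.0735 row@205 164.24
0 40 0.1137 row@205 163.09
0 41 0.1547 row@205 161.93
mark slope 0.112
1.2 38 0.0285 row@205 164.78
1.2 39 0.0696 row@205 163.59
1.2 40 0.1114 row@205 162.38
1.2 41 0.1539 row@205 161.15
mark slope 0.109
2.4 38 0.0233 row@205 164.2
2.4 39 0.066 row@205 162.94
2.4 40 0.1095 row@205 161.66
2.4 41 0.1537 row@205 160.35
mark slope 0.108
```

The line on the lid's edge has slope 0.061, against 0.11 for the mark, which puts the lid at about 38.8°. I raise it slightly.

apply_moves(moves=[[[0,0.0014,-0.0012],0],[[0,0.0013,-0.0011],0],[[0,0,0],0],[[0,0,0],0],[[0,0,0],0]])

```text
time_s: 17.65
tcp_pos: [0.5108, -0.27, 0.2689]
ee_rot: [[0.018, -1.0, 0.012], [-1.0, -0.018, -0.002], [0.002, -0.012, -1.0]]
wrist_force: [9.7, 1.2, 0.7]
gripper_width: 0.126
gripper_force: 30.0
```

```bash
cat > ang.py <<'E'
from h import *
g=np.mean([cv2.cvtColor(imaging.capture("scene")["frame"],cv2.COLOR_BGR2GRAY).astype(float) for k in range(6)],0)
xs=np.arange(196,215);ce=[];up=[]
for x in xs:
    col=g[158:170,x];d=np.gradient(col)
    i=np.argmin(d[2:-1])+2;k=np.polyfit([-1,0,1],d[i-1:i+2],2);up.append(158+i-k[1]/2/k[0])
    i=np.argmin(col[1:-1])+1;k=np.polyfit([-1,0,1],col[i-1:i+2],2);ce.append(158+i-k[1]/2/k[0])
for n,v in(("edge",up),("line",ce)):
    q=np.polyfit(xs-205,v,1);print(n,q.round(4),"theta",round(39+(q[0]-.0696)/.0418,2),np.std(v-np.polyval(q,xs-205)).round(2))
s=r.sense();print(np.round(s["tcp_pos"],4),np.round(s["wrist_force"],1),s["time_s"])
E
python3 ang.py
```

```text
edge [1.139000e-01 1.621855e+02] theta 40.06 0.05
line [1.010000e-01 1.639101e+02] theta 39.75 0.09
[ 0.5108 -0.27    0.2689] [9.9 2.5 0.5] 17.95
```

```bash
python3 ang.py; python3 -c "
from station import r
print(r.finish_job())"
```

```text
edge [1.143000e-01 1.621781e+02] theta 40.07 0.05
line [9.760000e-02 1.639279e+02] theta 39.67 0.1
[ 0.5108 -0.27    0.2689] [10.   1.7  0.7] 18.25
the job is handed in; nothing more can be done
None
```

The job is handed in at 18.3 s: the matching ring is fully down on the empty post and released, and the gripper still holds the lid by its handle at about 40° (last image estimates 39.7–40.1°); the other rings and bench items were not touched, though I took no final picture of them.

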